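Shake the last rollers out of the feed cup

ROBOT

A 6-joint arm with a two-finger parallel gripper is mounted at the origin on the work surface. World frame = base frame: x ahead of the robot, y to its left, z up, the work surface at z = 0. Lengths are in m, angles in rad, forces in N, time in s.
With the tool pointing down it reaches from about 0.3 to 1 m from the base axis. Payload 5.1 kg.
Tool frame: the origin (TCP) lies midway between the tips of the shut fingers; the grasp point (between the pads) lies 19 mm behind it; z points along the fingers, y is the line along which they close (so a half turn about z gives the same grasp; the last joint's range is limited). The gripper opens to 95 mm and grips with 3 to 60 N. Pads are 20 mm wide; open, the fingers measure 119 mm over their backs; the gripper's body (75 mm by 180 mm) begins 59 mm behind the grasp point.
Start: joints at [1.218, 0.124, 1.65, -0, 1.367, -0.083], TCP at [0.173, 0.626, 0.215] pointing down, gripper open.
Joint ranges: [-2.61, 2.61], [-1.02, 2.33], [0.03, 2.71], [-1.35, 4.49], [0.32, 2.68], [-2.91, 2.91]. Speed limits (rad/s): [2.57, 2.57, 3.14, 3.14, 3.14, 3.14].

INTERFACE

Orientations are given as [roll, pitch, yaw] about the fixed x, y, z axes, in that order (R = Rz(yaw) Ry(pitch) Rx(roll)).
In Python, from plant import bot, vision, workorder gives the robot as it stands.
- The arm moves only by the tool send_rows, never from a script. Its arguments are lists of equal length, an entry for each row: "offset": the shift along the tool's x, y, z in m, a list of three; "delta_rot": the turn, a rotation vector about the tool's x, y, z in rad, a list of three. A call has 1 to 12 rows; each row shifts and turns the commanded pose from where the row before left it, along the tool's axes as they then stand; what a row does not reach is not made up. A row lasts 1/8 s, in which the tool goes at most 62.5 mm and 10.7 degrees, less where a joint would pass 70% of its speed; a pose out of reach is approached as far as the arm can. A call is refused whole if a number of a shift passes 0.0625 or a number of a turn 0.188, either way. A call with a gripper value outside its range is refused whole. "hand" is the opening, from 0 (shut) to 1 (fully open), set as the call begins (left out, the last holds). The fingers move at their own pace and stop on an object; "squeeze" is the grip in N (left out, the last holds). Time passes only in rows, so rows that do not move let the fingers close. It gives the time, the measured TCP pose, the force, the opening and the grip force at its end, in the units of the state.
- bot.get_obs(): the state, without advancing time (a new reading comes with each control period).
- vision.capture(name): name is "scene" or "top" or "wrist"; returns a dict with "image" (384x512x3 uint8, red, green, blue), "intrinsics" (3x3 intrinsics, pixels), "dist" ([k1, k2, p1, p2, k3] as OpenCV has them; the pictures are not rectified), "rvec" (rotation vector, rad) and "tvec" (3), from world to camera coordinates, as OpenCV has them; the wrist camera has in their place "tool_from_camera" (4x4, takes a point from camera to tool coordinates, whose origin is the TCP and whose axes are the flange's). Camera axes: x right, y down, z forward; pixel columns grow to the right and rows downward; lengths in m; the calibration is good to about 2 mm. A picture is of the moment at which its call begins: read the wrist's pose just before it. There is no depth.
- workorder.finish_job(): hands the job in; it is judged then, once.
The state is a dict: "time_s": time; "joint_positions": joint angles; "dq": joint speeds; "effort": joint torques, N m; "eef_pos": TCP position; "orientation": TCP orientation; "force": force on the tool from outside, world axes, zero at the start; "torque": the same for the moment, N m; "gripper_width": finger opening in m; "grip_force": force on a finger pad.
Only numpy, scipy, OpenCV 4.12 (cv2) and the standard library are available. Lean on these libraries where they do the work, as an engineer would, in place of code of your own. Each camera call takes 0.05 s, during which the arm holds its last target. There are 200 camera calls.

TASK

Two steel rollers are caught on the inner lips of the upturned oblong feed cup, the one with the bar handle on top. Lift it by the bar, carry it level and smoothly over the sheet-metal tray, and shake it there, rocking it well over to each side, until its weight stops dropping and both rollers have fallen into the tray. Then set the cup back down, mouth down, where it stood, and let go.

Things in the scene. Friction and masses are not known exactly. Their poses are not given: they have to be found in the camera images.
- feed_cup: Oblong upturned cup of translucent green plastic, bar handle on top (not the round cup). 88 mm along x, 44 along y, 53 high, 0.3 kg. Origin: centre of the mouth at the rim, on the bench; z up. Bar: centred, z 53 to 96 mm, 20 thick along x, 40 along y; grip it across the 20, fingertips above z 56. Mouth: 44 mm open in the middle, at each x end an 18 mm lip sloping 22 degrees down to the end wall.
- roller_a: Steel cylinder, diameter 22 mm, length 30 mm along its y, 0.09 kg (felt as 0.9 N). Origin: its centre. Lies along the cup's y on the sloping lip at the cup's +x end, against the wall. Stays while the cup is level and carried smoothly; rolls off when the cup is tilted about its y axis, this end up, well past 22 degrees (35 to 45 is sure), or jerked along x at over 4 m/s2.
- roller_b: The same kind of roller, caught in the same way on the lip at the cup's -x end: it needs the tilt to the other side. Origin: its centre.
- tray: Fixed open square tray of dark sheet metal, 200 by 200 mm outside, 45 mm high, walls 4 mm thick, on the left or right of the bench. Origin: centre of its underside on the bench; z up. A wooden block with holes lies on the other side.
Mind the look-alikes: they are no part of the job. What is shaped like the feed_cup but brown or pink is not meant.

How it is judged:
On the way, in this order (a step that is already met when the one before it is completed fails the run):
1. the cup is held over the tray with both rollers still in it (horizontal distance between feed_cup and tray below 0.09 m and height (world z) of feed_cup above 0.06 m and distance between each of roller_a, roller_b and feed_cup below 0.06 m), for 0.1 s.
2. both rollers lie in the tray while the cup is still held above the bench (height (world z) of feed_cup above 0.05 m and x of roller_a in the frame of tray between -0.1 and 0.1 m and y of roller_a in the frame of tray between -0.1 and 0.1 m and height (world z) of each of roller_a, roller_b below 0.045 m and x of roller_b in the frame of tray between -0.1 and 0.1 m and y of roller_b in the frame of tray between -0.1 and 0.1 m), for 0.1 s.
At the end, for the whole second after the job is handed in: Both rollers are inside the tray; the cup stands mouth down (within 6 degrees of level), at rest, within 25 mm of where it stood at the start, turned either way, and is released (x of roller_a in the frame of tray between -0.1 and 0.1 m and y of roller_a in the frame of tray between -0.1 and 0.1 m and height (world z) of each of roller_a, roller_b below 0.045 m and x of roller_b in the frame of tray between -0.1 and 0.1 m and y of roller_b in the frame of tray between -0.1 and 0.1 m and distance of feed_cup from where it was at the start of the episode below 0.025 m and angle between feed_cup's own z axis and vertical below 0.1 rad and linear speed of feed_cup below 0.02 m/s); the robot touches nothing.
It also fails if it takes over 58 s, if anything falls off the work surface, if the arm or the gripper's body presses on something with over 40 N, if the wrist force passes 120 N, or if a joint passes its speed limit or range.

## Working session

There is one attempt and no reset: what is moved stays moved. The work goes in short steps, Python scripts to look and compute and a tool call to move; the robot and the scene stay as the last step left them, time stands still between calls to the robot, and variables do not carry over. Pictures are saved under pics/ and viewed, at most 10 in all, crops included, and the job is handed in when it is done.

Besides the shell and the picture viewer there is one more tool, called as name(argument=value, ...), one argument or row to a line, values as JSON. send_rows: Moves the arm, as the interface text tells. Its arguments: {"type":"object","properties":{"offset":{"type":"array","items":{"type":"array","items":{"type":"number"}}},"delta_rot":{"type":"array","items":{"type":"array","items":{"type":"number"}}},"hand":{"type":"number"},"squeeze":{"type":"number"}},"required":["offset","delta_rot"]}

```bash
mkdir -p pics; ls; python3 - <<'E'
from plant import bot,vision
import cv2,pickle
d={}
for n in("scene","top"):
    d[n]=vision.capture(n); cv2.imwrite(f"pics/{n}.png",d[n]["image"][:,:,::-1])
pickle.dump(d,open("d.pkl","wb"))
print({k:v for k,v in bot.get_obs().items()}); print(d["top"]["rvec"],d["top"]["tvec"],d["top"]["dist"])
E
```

```text
pics
{'time_s': 0.1, 'joint_positions': array([ 1.21839010e+00,  1.24448733e-01,  1.65155704e+00, -3.95086657e-05,
        1.36747046e+00, -8.26334820e-02]), 'dq': array([ 0.00019632, -0.00206332, -0.00381864, -0.00035636, -0.00124508,
        0.000527  ]), 'effort': array([ 1.65439806e-04, -4.18880367e+01, -3.61097538e+01,  7.76664633e-02,
        4.61456389e-02, -5.09366373e-05]), 'eef_pos': array([0.17309075, 0.62592398, 0.21349265]), 'orientation': array([-3.13971231e+00, -1.16921506e-04,  2.87182781e+00]), 'force': array([-0.35901181,  0.42457425, -0.06639338]), 'torque': array([ 0.01565934, -0.00996243,  0.03857454]), 'grip_force': 0.0, 'gripper_width': 0.09477180906747869}
[ 2.09308608 -2.15523173  0.18501985] [0.01848136 0.51031502 0.95695143] [-0.11691854  0.          0.          0.          0.        ]
```

View pics/scene.png

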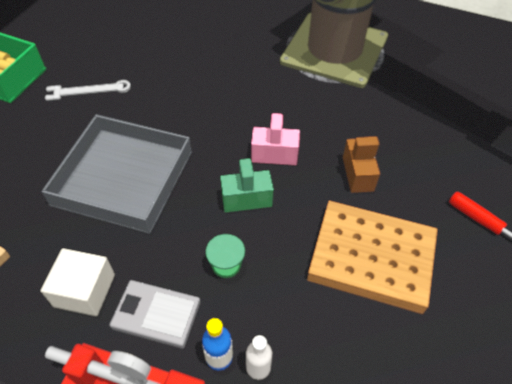

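View pics/top.png

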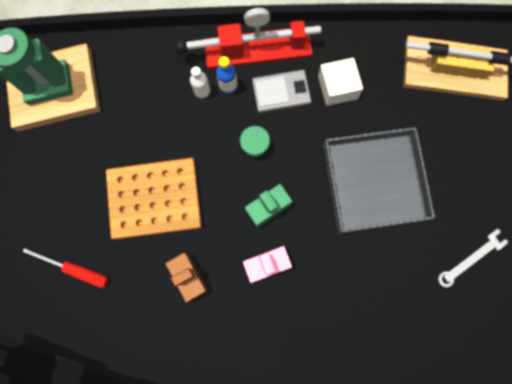

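In the top view there are three bar-handled cups: green (269,205), pink (267,264) and brown (186,277). There is also a round green cup at (255,140). The oblong green one with the bar fits the description. The tray is at (380,180). I'll enlarge a crop to confirm this and measure.

```bash
cat > h.py <<'E'
import cv2,numpy as np
def ray(c,uv,z):
    "world points on plane z from pixels of a fixed camera"
    p=cv2.undistortPoints(np.float64(uv).reshape(-1,1,2),c["intrinsics"],np.float64(c["dist"]))[:,0]
    R=cv2.Rodrigues(np.float64(c["rvec"]))[0]; o=-R.T@np.ravel(c["tvec"])
    d=np.c_[p,np.ones(len(p))]@R
    return o+d*((z-o[2])/d[:,2])[:,None]
def green(img):
    h=cv2.cvtColor(img,cv2.COLOR_RGB2HSV); return cv2.inRange(h,(60,90,40),(90,255,255))
def blobs(m,a=100):
    cs=cv2.findContours(m,cv2.RETR_EXTERNAL,cv2.CHAIN_APPROX_NONE)[0]
    return [c for c in cs if cv2.contourArea(c)>a]
E
python3 - <<'E'
import pickle,cv2,numpy as np
from h import *
d=pickle.load(open("d.pkl","rb")); t=d["top"]; im=t["image"]
cv2.imwrite("pics/crop.png",cv2.resize(im[110:300,150:350,::-1],None,fx=4,fy=4*.78,interpolation=cv2.INTER_CUBIC))
for n in d:
  for c in blobs(green(d[n]["image"])):
    r=cv2.minAreaRect(c); print(n,r); 
    for z in(0.03,0.053,0.096): print(z,ray(d[n],[r[0]],z).round(3))
    print(ray(d[n],cv2.boxPoints(r),0.053).round(3).tolist())
print("tray",ray(t,[[326,140],[416,129],[433,218],[341,231]],0.045).round(3))
E
```

```text
scene ((225.0, 255.5), (43.0, 38.0), 90.0)
0.03 [[0.625 0.012 0.03 ]]
0.053 [[0.636 0.018 0.053]]
0.096 [[0.656 0.03  0.096]]
[[0.612, -0.028, 0.053], [0.587, 0.029, 0.053], [0.658, 0.061, 0.053], [0.682, 0.007, 0.053]]
scene ((246.33848571777344, 183.70770263671875), (51.1023063659668, 51.84651565551758), 82.87498474121094)
0.03 [[ 0.474 -0.017  0.03 ]]
0.053 [[ 0.49  -0.01   0.053]]
0.096 [[0.52  0.003 0.096]]
[[0.465, -0.079, 0.053], [0.412, 0.001, 0.053], [0.513, 0.055, 0.053], [0.561, -0.02, 0.053]]
scene ((23.0, 67.0), (70.0, 46.0), 90.0)
0.03 [[ 0.381 -0.597  0.03 ]]
0.053 [[ 0.399 -0.572  0.053]]
0.096 [[ 0.434 -0.524  0.096]]
[[0.324, -0.696, 0.053], [0.281, -0.603, 0.053], [0.466, -0.461, 0.053], [0.504, -0.544, 0.053]]
top ((267.76922607421875, 204.15383911132812), (27.180313110351562, 45.48542022705078), 56.3099365234375)
0.03 [[ 0.49  -0.011  0.03 ]]
0.053 [[ 0.486 -0.011  0.053]]
0.096 [[ 0.479 -0.01   0.096]]
[[0.485, 0.044, 0.053], [0.536, -0.036, 0.053], [0.487, -0.065, 0.053], [0.437, 0.014, 0.053]]
top ((254.50003051757812, 140.00001525878906), (30.405588150024414, 30.405588150024414), 45.0)
0.03 [[0.631 0.013 0.03 ]]
0.053 [[0.624 0.013 0.053]]
0.096 [[0.611 0.012 0.096]]
[[0.625, 0.058, 0.053], [0.672, 0.012, 0.053], [0.622, -0.032, 0.053], [0.577, 0.014, 0.053]]
top ((29.5, 65.99999237060547), (94.0451889038086, 54.44721603393555), 45.0)
0.03 [[0.83  0.532 0.03 ]]
0.053 [[0.819 0.52  0.053]]
0.096 [[0.797 0.497 0.096]]
[[0.864, 0.656, 0.053], [0.957, 0.569, 0.053], [0.777, 0.393, 0.053], [0.691, 0.476, 0.053]]
tray [[ 0.622 -0.139  0.045]
 [ 0.642 -0.336  0.045]
 [ 0.447 -0.355  0.045]
 [ 0.427 -0.16   0.045]]
```

View pics/crop.png

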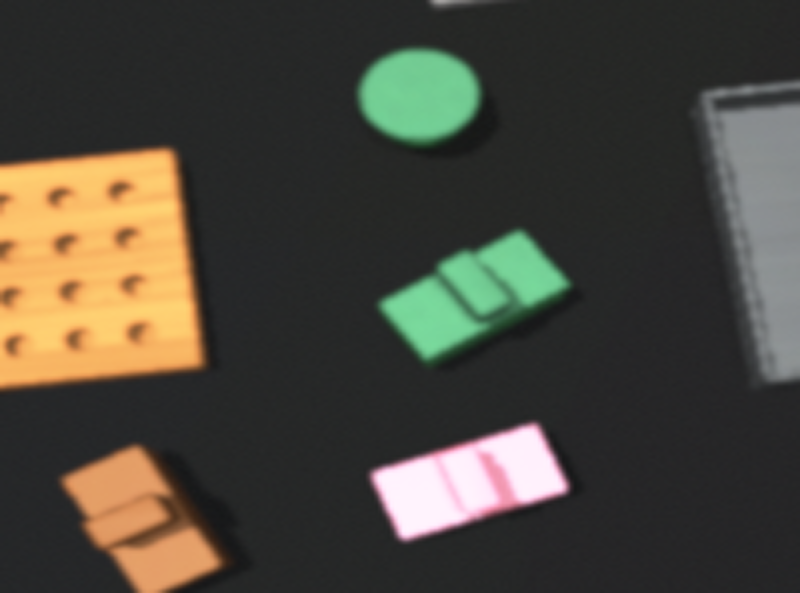

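The crop confirms it: the oblong translucent green cup with the bar sits at crop (475,290), and the round one at (420,95) is the look-alike. The cup centre is about (0.487,-0.011) with its long axis at -57.5°. The tray centre is about (0.535,-0.248). I'll go above the cup, then turn.

send_rows(
  offset=[
    [-0.0394, -0.0442, 0],
    [-0.0394, -0.0442, 0],
    [-0.0394, -0.0442, 0],
    [-0.0394, -0.0442, 0],
    [-0.0394, -0.0442, 0],
    [-0.0394, -0.0442, 0],
    [-0.0394, -0.0442, 0],
    [-0.0394, -0.0442, 0],
    [-0.0394, -0.0442, 0],
    [-0.0394, -0.0442, 0],
    [-0.0394, -0.0442, 0],
    [-0.0394, -0.0442, 0],
  ],
  delta_rot=[
    [0, 0, 0],
    [0, 0, 0],
    [0, 0, 0],
    [0, 0, 0],
    [0, 0, 0],
    [0, 0, 0],
    [0, 0, 0],
    [0, 0, 0],
    [0, 0, 0],
    [0, 0, 0],
    [0, 0, 0],
    [0, 0, 0],
  ],
)

```text
time_s: 1.6
eef_pos: [0.4879, -0.0127, 0.2144]
orientation: [3.141, -0.0, 2.871]
force: [-0.1, 1.5, 0.5]
gripper_width: 0.095
grip_force: 0.0
```

send_rows(
  offset=[
    [0, 0, 0],
    [0, 0, 0],
    [0, 0, 0],
    [0, 0, 0],
    [0, 0, 0],
    [0, 0, 0],
    [0, 0, 0],
    [0, 0, 0],
    [0, 0, 0],
    [0, 0, 0],
    [0, 0, 0],
    [0, 0, 0],
  ],
  delta_rot=[
    [0, 0, 0.18],
    [0, 0, 0.18],
    [0, 0, 0.18],
    [0, 0, 0.18],
    [0, 0, 0.18],
    [0, 0, 0.18],
    [0, 0, 0.18],
    [0, 0, 0.18],
    [0, 0, 0.18],
    [0, 0, 0.18],
    [0, 0, 0.18],
    [0, 0, 0.18],
  ],
)

```text
time_s: 3.1
eef_pos: [0.4872, -0.0107, 0.2141]
orientation: [-3.141, 0.001, 0.706]
force: [-0.4, 0.5, 0.1]
gripper_width: 0.0952
grip_force: 0.0
```

send_rows(
  offset=[
    [0, 0, 0],
    [0, 0, 0],
    [0, 0, 0],
  ],
  delta_rot=[
    [0, 0, 0.144],
    [0, 0, 0],
    [0, 0, 0],
  ],
)

```text
time_s: 3.48
eef_pos: [0.4874, -0.0107, 0.2144]
orientation: [-3.141, 0.0, 0.57]
force: [0.1, -0.5, 1.0]
gripper_width: 0.0947
grip_force: 0.0
```

```bash
cat > w.py <<'E'
import sys,pickle
from plant import bot,vision
from h import *
from scipy.spatial.transform import Rotation as Ro
o=bot.get_obs(); c=vision.capture("wrist"); im=c["image"]
cv2.imwrite(f"pics/{sys.argv[1]}.png",im[:,:,::-1]); pickle.dump((o,c),open("w.pkl","wb"))
print({k:np.round(o[k],3) for k in("time_s","joint_positions","eef_pos","orientation","force","gripper_width")})
T=np.eye(4);T[:3,:3]=Ro.from_euler("xyz",o["orientation"]).as_matrix();T[:3,3]=o["eef_pos"]
W=np.linalg.inv(T@np.array(c["tool_from_camera"]))
c["rvec"]=cv2.Rodrigues(W[:3,:3])[0];c["tvec"]=W[:3,3]
for b in blobs(green(im),800):
    r=cv2.minAreaRect(b);print(r,ray(c,cv2.boxPoints(r),.053).round(3).tolist(),ray(c,[r[0]],.053).round(3))
pickle.dump((o,c),open("w.pkl","wb"))
E
python3 w.py w1
```

```text
{'time_s': np.float64(3.475), 'joint_positions': array([-0.132, -0.245,  2.003,  0.   ,  1.384,  0.869]), 'eef_pos': array([ 0.487, -0.011,  0.214]), 'orientation': array([-3.141,  0.   ,  0.57 ]), 'force': array([ 0.12 , -0.46 ,  0.965]), 'gripper_width': np.float64(0.095)}
((255.5, 178.5), (49.0, 71.0), 90.0) [[0.488, 0.04, 0.053], [0.535, -0.033, 0.053], [0.483, -0.069, 0.053], [0.433, 0.008, 0.053]] [[ 0.485 -0.013  0.053]]
((304.2500305175781, 63.75001525878906), (56.56854248046875, 60.10407638549805), 45.0) [[0.599, 0.05, 0.053], [0.658, 0.034, 0.053], [0.65, -0.025, 0.053], [0.589, -0.012, 0.053]] [[0.625 0.012 0.053]]
```

View pics/w1.png

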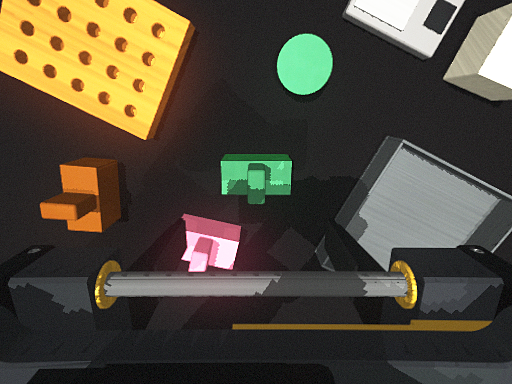

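The wrist view shows the green cup level in the image. Its top face spans columns 221–292 and rows 162–195, and the bar top spans columns 248–265 and rows 171–203. The long axis lines up with the finger line. I'll cast both centres.

```bash
python3 - <<'E'
import pickle; from h import *
o,c=pickle.load(open("w.pkl","rb"))
print(ray(c,[[256.5,178.5],[221,178],[292,178],[256.5,162],[256.5,195]],.053).round(4)); print(ray(c,[[256.5,187],[256.5,171],[256.5,203],[248,187],[265,187]],.096).round(4))
E
```

```text
[[ 0.4859 -0.0142  0.053 ]
 [ 0.4624  0.0236  0.053 ]
 [ 0.5105 -0.0513  0.053 ]
 [ 0.5036 -0.0028  0.053 ]
 [ 0.4676 -0.026   0.053 ]]
[[ 0.487  -0.0133  0.096 ]
 [ 0.5022 -0.0035  0.096 ]
 [ 0.4712 -0.0234  0.096 ]
 [ 0.4819 -0.0054  0.096 ]
 [ 0.492  -0.0212  0.096 ]]
```

Sizes check out: 89×43 mm for the body and 19 mm for the bar. The centre is (0.4865,-0.0137). I'll descend to TCP z of about 0.063 and grip.

send_rows(
  offset=[
    [-0.0022, 0.0022, 0.02],
    [0, 0, 0.03],
    [0, 0, 0.03],
    [0, 0, 0.03],
    [0, 0, 0.02],
    [0, 0, 0.012],
    [0, 0, 0.009],
    [0, 0, 0],
    [0, 0, 0],
  ],
  delta_rot=[
    [0, 0, 0],
    [0, 0, 0],
    [0, 0, 0],
    [0, 0, 0],
    [0, 0, 0],
    [0, 0, 0],
    [0, 0, 0],
    [0, 0, 0],
    [0, 0, 0],
  ],
)

```text
time_s: 4.65
eef_pos: [0.4876, -0.0139, 0.0645]
orientation: [3.141, -0.001, 0.568]
force: [-0.9, -0.7, 0.4]
gripper_width: 0.0947
grip_force: 0.0
```

send_rows(
  offset=[
    [0, 0, 0],
    [0, 0, 0],
    [0, 0, 0],
    [0, 0, 0],
    [0, 0, 0],
    [0, 0, 0],
    [0, 0, 0],
    [0, 0, 0],
  ],
  delta_rot=[
    [0, 0, 0],
    [0, 0, 0],
    [0, 0, 0],
    [0, 0, 0],
    [0, 0, 0],
    [0, 0, 0],
    [0, 0, 0],
    [0, 0, 0],
  ],
  hand=0.0,
  squeeze=35,
)

```text
time_s: 5.65
eef_pos: [0.4865, -0.0132, 0.0637]
orientation: [-3.139, 0.0, 0.567]
force: [-4.8, 6.0, 5.8]
gripper_width: 0.0206
grip_force: 3.9
```

send_rows(
  offset=[
    [0, 0, 0],
    [0, 0, 0],
    [0, 0, 0],
    [0, 0, 0],
  ],
  delta_rot=[
    [0, 0, 0],
    [0, 0, 0],
    [0, 0, 0],
    [0, 0, 0],
  ],
)

```text
time_s: 6.15
eef_pos: [0.4867, -0.0137, 0.0634]
orientation: [-3.141, 0.0, 0.568]
force: [-1.5, 2.1, 0.0]
gripper_width: 0.0199
grip_force: 35.0
```

send_rows(
  offset=[
    [0, 0, -0.003],
    [0, 0, -0.007],
    [0, 0, -0.012],
    [0, 0, -0.016],
    [0, 0, -0.018],
    [0, 0, -0.018],
    [0, 0, -0.016],
    [0, 0, -0.014],
    [0, 0, -0.01],
    [0, 0, -0.006],
    [0, 0, 0],
    [0, 0, 0],
  ],
  delta_rot=[
    [0, 0, 0],
    [0, 0, 0],
    [0, 0, 0],
    [0, 0, 0],
    [0, 0, 0],
    [0, 0, 0],
    [0, 0, 0],
    [0, 0, 0],
    [0, 0, 0],
    [0, 0, 0],
    [0, 0, 0],
    [0, 0, 0],
  ],
)

```text
time_s: 7.65
eef_pos: [0.4865, -0.0138, 0.1829]
orientation: [-3.141, 0.001, 0.568]
force: [-0.2, 0.4, -3.6]
gripper_width: 0.0197
grip_force: 35.0
```

send_rows(
  offset=[
    [-0.002, 0.0055, 0],
    [-0.0043, 0.0112, 0],
    [-0.0065, 0.0167, 0],
    [-0.0086, 0.0223, 0],
    [-0.0108, 0.028, 0],
    [-0.0108, 0.028, 0],
    [-0.0108, 0.028, 0],
    [-0.0108, 0.028, 0],
    [-0.0086, 0.0223, 0],
    [-0.0065, 0.0167, 0],
    [-0.0043, 0.0112, 0],
    [-0.002, 0.0055, 0],
  ],
  delta_rot=[
    [0, 0, 0],
    [0, 0, 0],
    [0, 0, 0],
    [0, 0, 0],
    [0, 0, 0],
    [0, 0, 0],
    [0, 0, 0],
    [0, 0, 0],
    [0, 0, 0],
    [0, 0, 0],
    [0, 0, 0],
    [0, 0, 0],
  ],
)

```text
time_s: 9.15
eef_pos: [0.5346, -0.2488, 0.1836]
orientation: [-3.141, -0.0, 0.568]
force: [0.0, -0.2, -3.9]
gripper_width: 0.0198
grip_force: 35.0
```

send_rows(
  offset=[
    [0, 0, 0],
    [0, 0, 0],
    [0, 0, 0],
    [0, 0, 0],
    [0, 0, 0],
    [0, 0, 0],
    [0, 0, 0],
    [0, 0, 0],
    [0, 0, 0],
    [0, 0, 0],
    [0, 0, 0],
  ],
  delta_rot=[
    [0, 0, 0],
    [0, 0, -0.02],
    [0, 0, -0.05],
    [0, 0, -0.08],
    [0, 0, -0.1],
    [0, 0, -0.1],
    [0, 0, -0.1],
    [0, 0, -0.07],
    [0, 0, -0.04],
    [0, 0, -0.02],
    [0, 0, 0],
  ],
)

```text
time_s: 10.52
eef_pos: [0.5346, -0.248, 0.1837]
orientation: [3.141, -0.0, 1.148]
force: [-0.4, -0.3, -4.2]
gripper_width: 0.0198
grip_force: 35.0
```

```bash
python3 - <<'E'
from plant import bot
o=bot.get_obs();print(o["joint_positions"].round(3),o["force"],o["eef_pos"],o["orientation"])
E
```

```text
[-0.526  0.012  1.82   0.     1.309 -0.103] [-0.4192344  -0.28965737 -4.16834957] [ 0.53459467 -0.24803258  0.18374181] [ 3.14148928e+00 -7.12162542e-05  1.14822472e+00]
```

send_rows(
  offset=[
    [0, 0, 0.005],
    [0, 0, 0.01],
    [0, 0, 0.012],
    [0, 0, 0.006],
    [0, 0, 0],
    [0, 0, 0],
  ],
  delta_rot=[
    [0, 0, 0],
    [0, 0, 0],
    [0, 0, 0],
    [0, 0, 0],
    [0, 0, 0],
    [0, 0, 0],
  ],
)

```text
time_s: 11.28
eef_pos: [0.5348, -0.2485, 0.151]
orientation: [3.141, 0.0, 1.148]
force: [0.8, 0.3, -4.0]
gripper_width: 0.0201
grip_force: 35.0
```

send_rows(
  offset=[
    [0, 0, 0],
    [0, 0, 0],
    [0, 0, 0],
    [0, 0, 0],
    [0, 0, 0],
    [0, 0, 0],
    [0, 0, 0],
    [0, 0, 0],
    [0, 0, 0],
    [0, 0, 0],
    [0, 0, 0],
    [0, 0, 0],
  ],
  delta_rot=[
    [0.05, 0, 0],
    [0.1, 0, 0],
    [0.13, 0, 0],
    [0.13, 0, 0],
    [0.13, 0, 0],
    [0.1, 0, 0],
    [0.08, 0, 0],
    [0, 0, 0],
    [0, 0, 0],
    [0, 0, 0],
    [0, 0, 0],
    [0, 0, 0],
  ],
)

```text
time_s: 12.78
eef_pos: [0.5345, -0.2484, 0.1511]
orientation: [-2.423, 0.0, 1.148]
force: [0.8, 0.1, -4.1]
gripper_width: 0.0199
grip_force: 35.0
```

The weight hasn't clearly dropped, so I'll look.

```bash
cat > look.py <<'E'
import sys
from plant import vision; from h import *
a=vision.capture("top")["image"][90:270,290:470]; b=vision.capture("scene")["image"][80:260,20:240]
cv2.imwrite(f"pics/{sys.argv[1]}.png",np.hstack([cv2.resize(x,(400,400),interpolation=cv2.INTER_CUBIC) for x in(a,b)])[:,:,::-1])
E
python3 look.py t1
```

```text
(no output)
```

View pics/t1.png

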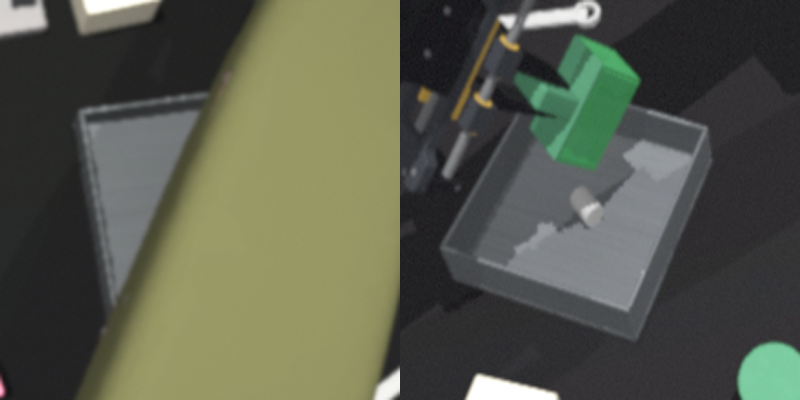

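The scene crop shows the tilted cup at (590,100) and one roller lying in the tray at (587,206). Now the other side.

send_rows(
  offset=[
    [0, 0, 0],
    [0, 0, 0],
    [0, 0, 0],
    [0, 0, 0],
    [0, 0, 0],
    [0, 0, 0],
    [0, 0, 0],
    [0, 0, 0],
    [0, 0, 0],
    [0, 0, 0],
    [0, 0, 0],
    [0, 0, 0],
  ],
  delta_rot=[
    [-0.05, 0, 0],
    [-0.11, 0, 0],
    [-0.14, 0, 0],
    [-0.14, 0, 0],
    [-0.14, 0, 0],
    [-0.14, 0, 0],
    [-0.14, 0, 0],
    [-0.14, 0, 0],
    [-0.14, 0, 0],
    [-0.14, 0, 0],
    [-0.1, 0, 0],
    [-0.06, 0, 0],
  ],
)

```text
time_s: 14.38
eef_pos: [0.5328, -0.2472, 0.1491]
orientation: [2.424, -0.001, 1.149]
force: [0.5, -0.6, -2.7]
gripper_width: 0.0197
grip_force: 35.0
```

send_rows(
  offset=[
    [0, 0, 0],
    [0, 0, 0],
    [0, 0, 0],
    [0, 0, 0],
    [0, 0, 0],
    [0, 0, 0],
    [0, 0, 0],
    [0, 0, 0],
  ],
  delta_rot=[
    [0, 0, 0],
    [0, 0, 0],
    [0, 0, 0],
    [0, 0, 0],
    [0, 0, 0],
    [0, 0, 0],
    [0, 0, 0],
    [0, 0, 0],
  ],
)

```text
time_s: 15.38
eef_pos: [0.5346, -0.2484, 0.1507]
orientation: [2.422, 0.0, 1.148]
force: [0.3, -0.1, -2.6]
gripper_width: 0.02
grip_force: 35.0
```

```bash
python3 look.py t2
```

```text
(no output)
```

View pics/t2.png

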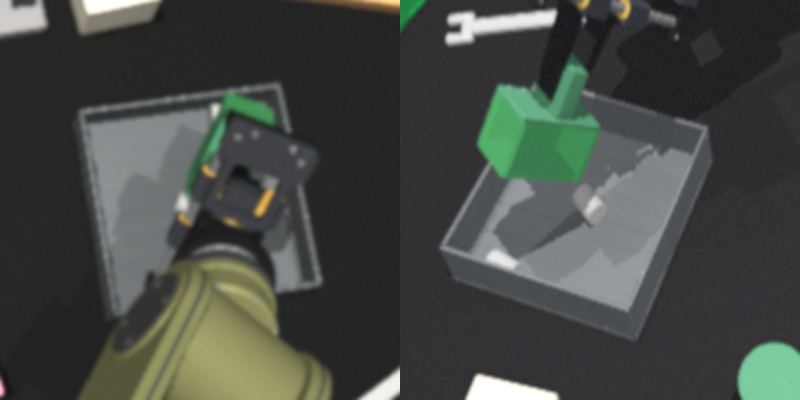

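Both rollers are in the tray, at crop (590,205) and (500,260), and the weight is down to the cup's own 2.7 N. I'll level it, raise it, turn it back and return.

send_rows(
  offset=[
    [0, 0, 0],
    [0, 0, 0],
    [0, 0, 0],
    [0, 0, 0],
    [0, 0, 0],
    [0, 0, 0],
    [0, 0, 0],
    [0, 0, -0.012],
    [0, 0, -0.015],
    [0, 0, -0.006],
    [0, 0, 0],
    [0, 0, 0],
  ],
  delta_rot=[
    [0.05, 0, 0],
    [0.1, 0, 0],
    [0.13, 0, 0],
    [0.13, 0, 0],
    [0.13, 0, 0],
    [0.12, 0, 0],
    [0.06, 0, 0],
    [0, 0, 0],
    [0, 0, 0],
    [0, 0, 0],
    [0, 0, 0],
    [0, 0, 0],
  ],
)

```text
time_s: 16.98
eef_pos: [0.5342, -0.2482, 0.1835]
orientation: [-3.141, -0.0, 1.148]
force: [-0.4, -1.1, -3.1]
gripper_width: 0.0201
grip_force: 35.0
```

send_rows(
  offset=[
    [0, 0, 0],
    [0, 0, 0],
    [0, 0, 0],
    [0, 0, 0],
    [0, 0, 0],
    [0, 0, 0],
    [0, 0, 0],
    [0, 0, 0],
    [0, 0, 0],
    [0, 0, 0],
    [0, 0, 0],
  ],
  delta_rot=[
    [0, 0, 0.02],
    [0, 0, 0.05],
    [0, 0, 0.08],
    [0, 0, 0.1],
    [0, 0, 0.1],
    [0, 0, 0.1],
    [0, 0, 0.07],
    [0, 0, 0.04],
    [0, 0, 0.02],
    [0, 0, 0],
    [0, 0, 0],
  ],
)

```text
time_s: 18.35
eef_pos: [0.5345, -0.2484, 0.1836]
orientation: [-3.141, 0.0, 0.568]
force: [0.0, -1.8, -3.9]
gripper_width: 0.0196
grip_force: 35.0
```

send_rows(
  offset=[
    [0.002, -0.0055, 0],
    [0.0043, -0.0112, 0],
    [0.0065, -0.0167, 0],
    [0.0086, -0.0223, 0],
    [0.0108, -0.028, 0],
    [0.0108, -0.028, 0],
    [0.0108, -0.028, 0],
    [0.0108, -0.028, 0],
    [0.0086, -0.0223, 0],
    [0.0065, -0.0167, 0],
    [0.0043, -0.0112, 0],
    [0.002, -0.0055, 0],
  ],
  delta_rot=[
    [0, 0, 0],
    [0, 0, 0],
    [0, 0, 0],
    [0, 0, 0],
    [0, 0, 0],
    [0, 0, 0],
    [0, 0, 0],
    [0, 0, 0],
    [0, 0, 0],
    [0, 0, 0],
    [0, 0, 0],
    [0, 0, 0],
  ],
)

```text
time_s: 19.85
eef_pos: [0.4868, -0.0132, 0.1837]
orientation: [3.141, -0.0, 0.568]
force: [-0.3, -1.0, -2.7]
gripper_width: 0.0199
grip_force: 35.0
```

send_rows(
  offset=[
    [0, 0, 0],
    [0, 0, 0],
    [0, 0, 0],
  ],
  delta_rot=[
    [0, 0, 0],
    [0, 0, 0],
    [0, 0, 0],
  ],
)

```text
time_s: 20.23
eef_pos: [0.487, -0.0143, 0.1836]
orientation: [-3.142, 0.0, 0.567]
force: [-0.5, -0.3, -2.4]
gripper_width: 0.0197
grip_force: 35.0
```

```bash
python3 w.py w2
```

```text
{'time_s': np.float64(20.225), 'joint_positions': array([-0.14 , -0.224,  2.038, -0.   ,  1.328,  0.864]), 'eef_pos': array([ 0.487, -0.014,  0.184]), 'orientation': array([-3.142,  0.   ,  0.567]), 'force': array([-0.488, -0.335, -2.435]), 'gripper_width': np.float64(0.02)}
((255.0, 224.5), (91.0, 124.0), 90.0) [[0.453, 0.047, 0.053], [0.529, -0.072, 0.053], [0.433, -0.142, 0.053], [0.349, -0.01, 0.053]] [[ 0.443 -0.043  0.053]]
((306.5, 56.0), (68.0, 61.0), 90.0) [[0.633, 0.055, 0.053], [0.665, 0.005, 0.053], [0.616, -0.033, 0.053], [0.583, 0.02, 0.053]] [[0.625 0.012 0.053]]
```

View pics/w2.png

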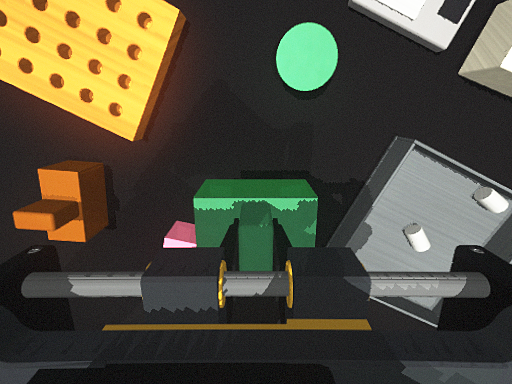

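The cup is held level at (255,220), and both rollers are in the tray at (415,237) and (490,200). Nothing is under the cup. I'll lower it 0.119 with a soft touch.

send_rows(
  offset=[
    [0, 0, 0.006],
    [0, 0, 0.014],
    [0, 0, 0.02],
    [0, 0, 0.02],
    [0, 0, 0.02],
    [0, 0, 0.016],
    [0, 0, 0.01],
    [0, 0, 0.006],
    [0, 0, 0.004],
    [0, 0, 0.003],
    [0, 0, 0],
    [0, 0, 0],
  ],
  delta_rot=[
    [0, 0, 0],
    [0, 0, 0],
    [0, 0, 0],
    [0, 0, 0],
    [0, 0, 0],
    [0, 0, 0],
    [0, 0, 0],
    [0, 0, 0],
    [0, 0, 0],
    [0, 0, 0],
    [0, 0, 0],
    [0, 0, 0],
  ],
)

```text
time_s: 21.78
eef_pos: [0.4872, -0.0138, 0.065]
orientation: [3.141, -0.001, 0.568]
force: [-0.3, 0.9, -2.4]
gripper_width: 0.0197
grip_force: 35.0
```

Still carrying the full weight, about 1–2 mm up.

send_rows(
  offset=[
    [0, 0, 0.001],
    [0, 0, 0.001],
    [0, 0, 0],
    [0, 0, 0],
  ],
  delta_rot=[
    [0, 0, 0],
    [0, 0, 0],
    [0, 0, 0],
    [0, 0, 0],
  ],
)

```text
time_s: 22.28
eef_pos: [0.4872, -0.0138, 0.0634]
orientation: [3.141, -0.0, 0.568]
force: [-2.5, 1.5, 5.1]
gripper_width: 0.0198
grip_force: 35.0
```

Touched down. I'll open and retreat.

send_rows(
  offset=[
    [0, 0, 0],
    [0, 0, 0],
    [0, 0, 0],
    [0, 0, 0],
    [0, 0, 0],
    [0, 0, 0],
    [0, 0, 0],
    [0, 0, 0],
    [0, 0, 0],
    [0, 0, 0],
  ],
  delta_rot=[
    [0, 0, 0],
    [0, 0, 0],
    [0, 0, 0],
    [0, 0, 0],
    [0, 0, 0],
    [0, 0, 0],
    [0, 0, 0],
    [0, 0, 0],
    [0, 0, 0],
    [0, 0, 0],
  ],
  hand=1.0,
)

```text
time_s: 23.52
eef_pos: [0.4869, -0.0138, 0.0627]
orientation: [-3.142, 0.0, 0.568]
force: [-0.2, 0.1, -0.3]
gripper_width: 0.0956
grip_force: 0.0
```

send_rows(
  offset=[
    [0, 0, -0.005],
    [0, 0, -0.015],
    [0, 0, -0.025],
    [0, 0, -0.03],
    [0, 0, -0.03],
    [0, 0, -0.03],
    [0, 0, -0.015],
    [0, 0, 0],
    [0, 0, 0],
  ],
  delta_rot=[
    [0, 0, 0],
    [0, 0, 0],
    [0, 0, 0],
    [0, 0, 0],
    [0, 0, 0],
    [0, 0, 0],
    [0, 0, 0],
    [0, 0, 0],
    [0, 0, 0],
  ],
)

```text
time_s: 24.65
eef_pos: [0.4862, -0.0137, 0.2114]
orientation: [-3.14, 0.002, 0.568]
force: [0.4, 0.0, -0.1]
gripper_width: 0.0953
grip_force: 0.0
```

```bash
python3 w.py w3
```

```text
{'time_s': np.float64(24.65), 'joint_positions': array([-0.139, -0.245,  2.008, -0.   ,  1.381,  0.864]), 'eef_pos': array([ 0.486, -0.014,  0.211]), 'orientation': array([-3.14e+00,  2.00e-03,  5.68e-01]), 'force': array([ 0.435,  0.028, -0.111]), 'gripper_width': np.float64(0.095)}
((256.0, 177.0), (50.0, 72.0), 90.0) [[0.489, 0.038, 0.053], [0.536, -0.035, 0.053], [0.483, -0.072, 0.053], [0.434, 0.006, 0.053]] [[ 0.486 -0.015  0.053]]
((303.0, 60.0), (62.0, 56.0), 90.0) [[0.633, 0.055, 0.053], [0.665, 0.005, 0.053], [0.616, -0.033, 0.053], [0.582, 0.021, 0.053]] [[0.625 0.013 0.053]]
```

View pics/w3.png

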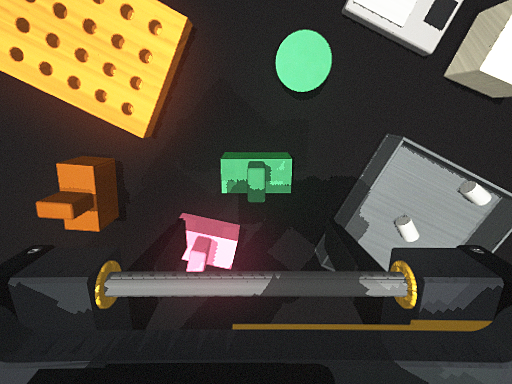

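The cup stands released at (256,177), within about 2 mm of where it stood at the start. Both rollers are in the tray at (405,228) and (475,193).

```bash
python3 -c "
from plant import workorder
print(workorder.finish_job())"
```

```text
the job is handed in; nothing more can be done
None
```

I handed the job in at about 25 s: both rollers are in the tray, and the feed cup is back mouth down within about 2 mm of where it stood, released with the gripper clear; no verdict came back.

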